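Level the object stand, pack the study pieces and close the box

ROBOT

A 6-joint arm with a two-finger parallel gripper is mounted at the origin on the work surface. World frame = base frame: x ahead of the robot, y to its left, z up, the work surface at z = 0. Lengths are in m, angles in rad, forces in N, time in s.
With the tool pointing down it reaches from about 0.4 to 0.825 m from the base axis. Payload 7 kg.
Tool frame: the origin (TCP) lies at the very end of the fingers, on their centre line; the grasp point (between the pads) lies 19 mm behind it; z points along the fingers, y is the line along which they close (so a half turn about z gives the same grasp; the last joint's range is limited). The gripper opens to 85 mm and grips with 20 to 120 N. Pads are 22 mm wide; open, the fingers measure 114 mm over their backs; the gripper's body (76 mm by 85 mm) begins 54 mm behind the grasp point. The pads swing forward as they close: fully open they stand 13 mm farther back than shut.
Start: joints at [1.613, 0.359, 0.012, 0, -1.224, -0.288], TCP at [0.164, 0.655, 0.231] pointing down, gripper open.
Joint ranges: [-3.07, 3.07], [-1.43, 2.12], [-1.02, 1.25], [-3.03, 1.67], [-3.05, -0], [-3.03, 3.03]. Speed limits (rad/s): [2.39, 2.39, 3.01, 3.14, 3.14, 3.14].

INTERFACE

Orientations are given as [roll, pitch, yaw] about the fixed x, y, z axes, in that order (R = Rz(yaw) Ry(pitch) Rx(roll)).
In Python, from workcell import robot gives the robot as it stands.
- The arm moves only by the tool carry_out, never from a script. Its argument "increments" is a list of rows, each a list of 4 numbers: the shift along the world's x, y, z in cm, then the turn about the world's z in degrees. A call has 1 to 12 rows; each row is the pose to reach, as a shift and turn from the pose commanded when the call began; what a row does not reach only later rows make up. A row lasts 1/10 s, in which the tool goes at most 50 mm and 8.59 degrees, less where a joint would pass 70% of its speed; a pose out of reach is approached as far as the arm can. A call with a gripper value outside its range is refused whole. "jaw" is the finger opening in cm, from 0 to 8.54, set as the call begins (left out, the last holds). The fingers move at their own pace and stop on an object; "force" is the grip in N (left out, the last holds). Time passes only in rows, so rows that repeat a pose let the fingers close. It gives the time, the measured TCP pose, the force, the opening and the grip force at its end, in the units of the state.
- robot.get_state(): the state, without advancing time (a new reading comes with each control period).
- robot.camera(name): name is "scene" or "top" or "wrist"; returns a dict with "img" (480x640x3 uint8, red, green, blue), "range_z" (480x640 float32, m along the optical axis (not along the pixel's ray), 0 where there is no reading), "vertical_fov" (degrees; the focal length in pixels is half the picture's height over the tangent of half this angle, whatever the lens; pixels are square), "cx", "cy" (the principal point, pixels), "rvec" (rotation vector, rad) and "tvec" (3), from world to camera coordinates, as OpenCV has them; the wrist camera has in their place "tool_from_camera" (4x4, takes a point from camera to tool coordinates, whose origin is the TCP and whose axes are the flange's). Camera axes: x right, y down, z forward; pixel columns grow to the right and rows downward; lengths in m; the calibration is good to about 2 mm. The wrist camera is an equidistant fisheye: a pixel r from the principal point sees the ray r / f radians off the axis. A picture is of the moment at which its call begins: read the wrist's pose just before it.
- robot.close_job(): hands the job in; it is judged then, once.
The state is a dict: "t": time; "qpos": joint angles; "qvel": joint speeds; "effort": joint torques, N m; "tcp_pos": TCP position; "eef_rot": TCP orientation; "wrist_force": force on the tool from outside, world axes, zero at the start; "torque": the same for the moment, N m; "gripper_width": finger opening in m; "gripper_force": force on a finger pad.
Only numpy, scipy, OpenCV 4.12 (cv2) and the standard library are available. Lean on these libraries where they do the work, as an engineer would, in place of code of your own. Each camera call takes 0.05 s, during which the arm holds its last target. There are 200 camera calls.

TASK

The blue stand sags on its open side: slide the dark wooden wedge, thin end first, under the middle of that edge until the platform is lifted fully level against its stops and the wedge is jammed tight. Then take the yellow packing block out of the tray and stand it on the table well clear of the stand, stand every study piece that is out on the table (amber jar, wooden figure, stone pestle, blue vase; between two and four of them) upright inside the grey tray, one to a compartment, and put the white lid over the tray and press it down past the spring catches until it sits level and fully home on the platform. Leave the bottle, paperweight, brush, loupe and pencil pot where they are.

Things in the scene. Friction and masses are not known exactly. Their poses are not given: they have to be found in the camera images.
- stand: Fixed grey base. Origin on the table under the platform's centre, z up; the wedge goes in at its -y side; the hinge is at its +y side (y = 110, z = 28 mm). Two stop posts (20 x 30 mm, 40 mm high) at x = +-113, y = -85 mm. Under the platform two bars, 7 mm high, run along y at x = +-79 mm; between them the table is free for the wedge.
- platform (a joint): Hinge of the blue platform (200 x 200 x 12 mm, 1.2 kg): 0 = level, against its rigid upper stop; -0.065 rad = fully sagged, where its weight pulls it. Level, its underside is 22 mm and its top 34 mm above the table; sagged, the underside of its open edge is about 8 mm above the table.
- tray (a point): Centre of the tray floor (the platform's top face); axes as the stand's when level, turning with the platform. Tray 150 mm square outside, walls 4 mm thick, 25 mm high; a cross of dividers 12 mm high makes four 69 mm compartments. Outside each wall's middle is a round spring catch, 14 mm above the floor, 6 mm proud.
- edge (a point): Middle of the lower corner of the platform's open (-y) edge, where the wedge goes under; axes as tray.
- slot0 (a point): Centre of the floor of compartment 0 (stand x -36.5 mm, y -36.5 mm); axes as tray.
- slot1 (a point): Centre of the floor of compartment 1 (stand x +36.5 mm, y -36.5 mm); axes as tray.
- slot2 (a point): Centre of the floor of compartment 2 (stand x -36.5 mm, y +36.5 mm); axes as tray.
- slot3 (a point): Centre of the floor of compartment 3 (stand x +36.5 mm, y +36.5 mm); axes as tray.
- wedge: Dark wooden wedge, 175 x 36 mm, 120 g. Origin at the centre of its underside, x towards the thin tip (x = +87.5 mm), z up. Top rises from 3 mm at the tip with slope 0.18 over 130 mm; then a grip block, x = -42.5 to -87.5 mm, 36 mm wide, 40 mm high. Level when the tip is about 105 mm past the edge; pushing takes 5 to 15 N until then, much more once tight. Stays by friction.
- lid: White square lid, open below: 166 mm outside, 158 inside, 66 deep, top at 70 mm, 300 g. Black grip bar on top: 80 mm along x, 18 mm wide, from 70 to 104 mm high. Origin at the centre of the lower rim, z up. Fits at any quarter turn. On its own weight it rests on the catches, rim about 19 mm up; 8 to 15 N pushes it past; home, its rim rests on the platform's top face.
- jar: Amber glass jar with black cap: 42 mm diameter up to 46 mm, cap 37 mm; 160 g. All study pieces are 62 mm tall, stand upright, and have their origin at the centre of the underside, z up.
- figure: Carved wooden figure: 44 mm square foot 16 mm high (dark), above it a 30 mm square light body with faces along its x and y; 140 g. All study pieces are 62 mm tall, stand upright, and have their origin at the centre of the underside, z up.
- pestle: Grey stone pestle: 46 mm diameter foot 20 mm high, above it a 32 mm diameter shaft; 200 g. All study pieces are 62 mm tall, stand upright, and have their origin at the centre of the underside, z up.
- vase: Blue ceramic vase: 44 mm diameter foot 24 mm high, above it a 32 mm diameter neck; 170 g. All study pieces are 62 mm tall, stand upright, and have their origin at the centre of the underside, z up.
- block: Yellow packing block, 44 (x) x 30 (y) x 62 mm, 80 g, standing at the start in a compartment of the tray. Origin at the centre of its underside, z up.
- water: Clear water bottle, 64 mm diameter, 190 mm tall; origin under its centre. Leave alone.
- paperweight: Brass disc, 64 mm diameter, 45 mm high; origin under its centre. Leave alone.
- brush: Brush, 170 mm long, lying; leave alone.
- loupe: Black loupe, 52 mm diameter, 40 mm high; origin under its centre. Leave alone.
- pencilpot: Grey pot, 72 mm diameter, 90 mm high; origin under its centre. Leave alone.
Mind the look-alikes: they are no part of the job. Leave any green look-alike of the pestle alone.

How it is judged:
By the outcome, as a careful person would: the job done as asked, in the order asked, and still so for the second after the job is handed in, with the robot touching nothing.
Of jar, figure, pestle, vase only 2 to 4 are there at a start; the rules pass over those that are not, and their reading is None.
At some moment in a run one of wedge, jar, figure, pestle, vase may be knocked a few centimetres aside while the robot is not near it.
Once in a run the grip may slacken for a moment while it holds something.
It also fails if it takes over 210 s, if anything falls off the work surface, if the arm or the gripper's body presses on something with over 40 N, if the wrist force passes 120 N, or if a joint passes its speed limit or range.

## Working session

There is one attempt and no reset: what is moved stays moved. The work goes in short steps, Python scripts to look and compute and a tool call to move; the robot and the scene stay as the last step left them, time stands still between calls to the robot, and variables do not carry over. Pictures are saved under pics/ and viewed, at most 14 in all, crops included, and the job is handed in when it is done.

Besides the shell and the picture viewer there is one more tool, called after ">>>" as name(argument=value, ...), one argument or row to a line, values as JSON. carry_out: Moves the arm, as the interface text tells. Its arguments: {"type":"object","properties":{"increments":{"type":"array","items":{"type":"array","items":{"type":"number"}}},"jaw":{"type":"number"},"force":{"type":"number"}},"required":["increments"]}

```bash
ls; mkdir -p pics; cat > h.py <<'E'
import numpy as np, cv2
from workcell import robot
from scipy.spatial.transform import Rotation as Rn
def shot(n):
    s=robot.get_state(); c=robot.camera(n); c['s']=s; c['name']=n
    h=c['img'].shape[0]; c['f']=h/2/np.tan(np.radians(c['vertical_fov'])/2)
    if n=='wrist':
        R=Rn.from_euler('xyz',s['eef_rot']).as_matrix(); T=np.eye(4);T[:3,:3]=R;T[:3,3]=s['tcp_pos']
        c['W']=T@np.array(c['tool_from_camera'])
    else:
        R=Rn.from_rotvec(np.ravel(c['rvec'])).as_matrix(); T=np.eye(4);T[:3,:3]=R.T;T[:3,3]=-R.T@np.ravel(c['tvec']); c['W']=T
    return c
def rays(c,uv):
    uv=np.atleast_2d(uv).astype(float); d=(uv-[c['cx'],c['cy']])/c['f']
    if c['name']=='wrist':
        r=np.linalg.norm(d,axis=1,keepdims=True); k=np.where(r>1e-9,np.sin(r)/np.maximum(r,1e-9),1)
        v=np.hstack([d*k,np.cos(r)])
    else: v=np.hstack([d,np.ones((len(d),1))])
    return v@c['W'][:3,:3].T
def plane(c,uv,z):
    v=rays(c,uv);o=c['W'][:3,3]; return o+v*((z-o[2])/v[:,2:3])
def cloud(c):
    h,w=c['range_z'].shape; u,v=np.meshgrid(np.arange(w),np.arange(h)); uv=np.c_[u.ravel(),v.ravel()]
    r=rays(c,uv); zc=r@c['W'][:3,2]; P=c['W'][:3,3]+r*(c['range_z'].ravel()/zc)[:,None]
    P[c['range_z'].ravel()<=0]=np.nan
    return P.reshape(h,w,3)
def save(c,n): cv2.imwrite('pics/'+n,c['img'][:,:,::-1])
E
python3 - <<'E'
from h import *
for n in ['scene','top']:
    c=shot(n); save(c,n+'0.png'); P=cloud(c); np.savez('/tmp/'+n+'0.npz',P=P,img=c['img'])
    print(n,c['W'][:3,3],c['f'],c['W'][:3,2], np.nanmin(P.reshape(-1,3),0),np.nanmax(P.reshape(-1,3),0))
print(robot.get_state())
E
```

```text
pics
scene [1.10563223 0.23914448 0.66032675] 437.18141982648564 [-0.60319616 -0.30756912 -0.73590464] [-1.93885152 -2.04938032 -0.76828756] [1.23215827 0.62363103 0.28127151]
top [ 0.47422811 -0.00814249  1.0312627 ] 515.876330577811 [ 0.14373233  0.01060388 -0.98955979] [ 0.15730049 -1.14597716 -0.76906669] [1.67087379 1.25156805 0.19380531]
{'t': 0.1, 'qpos': array([ 1.61311520e+00,  3.59345079e-01,  1.11759421e-02, -2.85767761e-04,
       -1.22408895e+00, -2.88093421e-01]), 'qvel': array([-0.00034761, -0.0023957 ,  0.00247007,  0.0008173 ,  0.00201421,
        0.00069543]), 'effort': array([-1.85852441e-03, -5.84763408e+01,  2.94110191e+01,  6.95463315e+00,
       -3.11964221e-03,  2.44242301e-05]), 'tcp_pos': array([0.16416526, 0.65430955, 0.23045327]), 'eef_rot': array([ 3.14011480e+00, -1.57774655e-04, -2.45871733e-01]), 'wrist_force': array([0.00789596, 0.82825873, 0.19530345]), 'torque': array([ 0.03894646,  0.0248411 , -0.030432  ]), 'gripper_force': 0.0, 'gripper_width': 0.08563821148473233}
```

View pics/scene0.png

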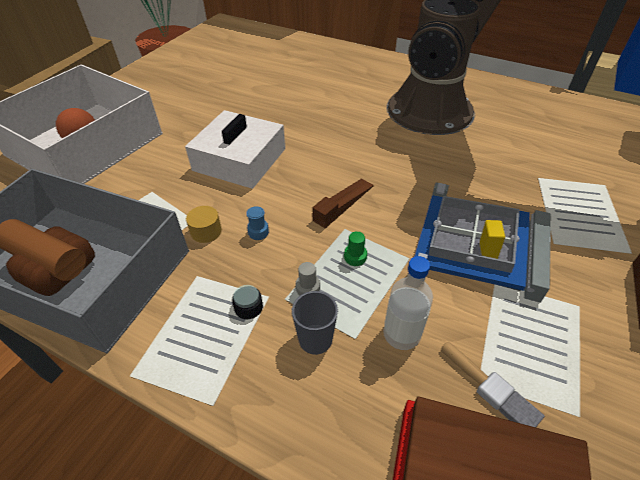

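View pics/top0.png

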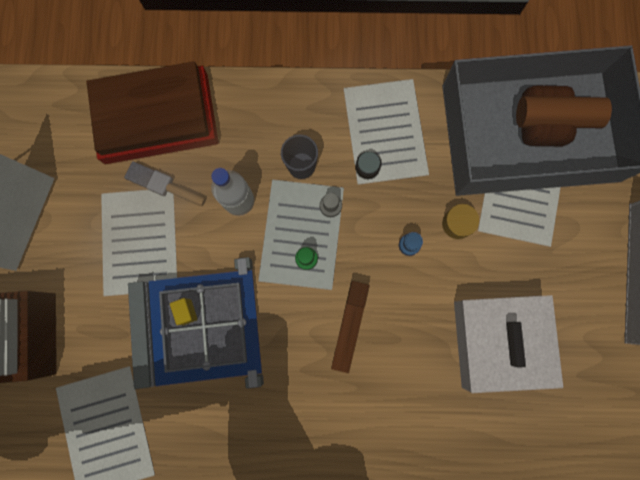

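Scene: grey pestle at top px (331,203), blue vase at (410,243), green decoy (305,258), wedge (350,327) with its grip block toward larger x, lid (513,343), stand (205,325) with posts at (243,266) and (253,379), and the block in the upper-left compartment (180,311). I see no jar or figure. Next I measure these.

```bash
cat > m.py <<'E'
from h import *
d=np.load('/tmp/top0.npz');P=d['P'];img=d['img'];hsv=cv2.cvtColor(img,cv2.COLOR_RGB2HSV)
Z=P[...,2]
def rect(m,name,k=30):
    n,l,st,ce=cv2.connectedComponentsWithStats(m.astype(np.uint8))
    for i in range(1,n):
        if st[i,4]<k: continue
        q=P[l==i]; (cx,cy),(w,h),a=cv2.minAreaRect((q[:,:2]*1000).astype(np.float32))
        print(name,st[i,4],'px',ce[i].round(),'c',(round(cx),round(cy)),'wh',(round(w),round(h)),'a',round(a,1),'z',np.percentile(q[:,2],[5,50,95]).round(4))
def win(u0,v0,u1,v1):
    m=np.zeros(Z.shape,bool); m[v0:v1,u0:u1]=1; return m
rect(win(225,250,275,395)&(Z>.034)&(Z<.046)&(hsv[...,1]<80),'post',20)
rect(win(120,250,150,400)&(Z>.02),'hinge')
rect(win(120,250,275,400)&(hsv[...,0]>105)&(hsv[...,0]<125)&(hsv[...,1]>120),'plat')
rect(win(155,290,200,330)&(Z>.06),'block')
rect(win(320,270,375,380)&(Z>.034),'wblock')
rect(win(320,270,375,380)&(Z>.006),'wedge')
rect(win(450,280,570,400)&(Z>.06)&(Z<.08),'lidtop',200)
rect(win(450,280,570,400)&(Z>.09),'bar')
rect(win(315,180,350,220)&(Z>.054),'pestle',10)
rect(win(395,230,428,260)&(Z>.054),'vase',10)
for u,v in [(305,258),(368,165),(461,220),(300,155)]: print(P[v,u].round(3))
# all objects > 15mm
rect((Z>.015)&(Z<.3),'obj',60)
E
python3 m.py
```

```text
post 206 px [242. 265.] c (568, 161) wh (32, 30) a 5.4 z [0.0366 0.0392 0.0426]
post 21 px [238. 287.] c (526, 166) wh (16, 5) a 10.9 z [0.0384 0.0449 0.046 ]
post 61 px [242. 324.] c (456, 156) wh (24, 18) a 35.6 z [0.037  0.0411 0.0454]
post 45 px [243. 347.] c (417, 151) wh (46, 5) a 6.0 z [0.0371 0.0446 0.0458]
post 227 px [252. 380.] c (357, 134) wh (31, 30) a 10.3 z [0.0361 0.0395 0.0426]
hinge 1990 px [140. 333.] c (435, 351) wh (200, 35) a 7.5 z [0.0312 0.0423 0.0456]
plat 3762 px [205. 329.] c (435, 327) wh (196, 0) a 9.3 z [nan nan nan]
block 477 px [182. 312.] c (479, 262) wh (44, 30) a 21.3 z [0.0683 0.0889 0.0919]
wblock 440 px [358. 294.] c (519, -63) wh (36, 45) a 77.5 z [0.0362 0.0389 0.042 ]
wedge 1541 px [351. 322.] c (459, -50) wh (36, 167) a 77.7 z [0.0074 0.0196 0.0405]
lidtop 7867 px [511. 344.] c (432, -344) wh (166, 169) a 4.1 z [0.0661 0.0691 0.072 ]
bar 553 px [517. 345.] c (432, -343) wh (79, 20) a 3.6 z [0.0934 0.1024 0.1053]
pestle 209 px [330. 201.] c (696, -8) wh (31, 30) a 64.0 z [0.0574 0.0606 0.0636]
vase 272 px [413. 241.] c (619, -166) wh (33, 35) 
[... 716 characters left out ...]
 -8) wh (37, 45) a 10.8 z [0.0168 0.057  0.0628]
obj 1208 px [635. 280.] c (572, -601) wh (7, 279) a 84.4 z [0.0165 0.0293 0.0442]
obj 941 px [461. 221.] c (665, -265) wh (63, 63) a 20.2 z [0.026  0.0437 0.047 ]
obj 421 px [411. 244.] c (618, -165) wh (43, 38) a 39.6 z [0.019  0.0587 0.0629]
obj 401 px [306. 258.] c (588, 38) wh (44, 44) a 18.8 z [0.0162 0.0577 0.0629]
obj 13586 px [195. 329.] c (449, 250) wh (246, 239) a 7.5 z [0.0196 0.0294 0.0543]
obj 1021 px [354. 309.] c (488, -57) wh (36, 109) a 77.7 z [0.0162 0.0248 0.041 ]
obj 4611 px [ 25. 336.] c (430, 554) wh (160, 54) a 6.0 z [0.0255 0.0972 0.1272]
obj 9036 px [509. 345.] c (432, -344) wh (166, 169) a 4.1 z [0.054  0.0691 0.0995]
```

>>> carry_out(
  increments=[
    [35.5, -71.8, -8, 1.8],
    [35.5, -71.8, -8, 1.8],
    [35.5, -71.8, -8, 1.8],
    [35.5, -71.8, -8, 1.8],
    [35.5, -71.8, -8, 1.8],
    [35.5, -71.8, -8, 1.8],
    [35.5, -71.8, -8, 1.8],
    [35.5, -71.8, -8, 1.8],
    [35.5, -71.8, -8, 1.8],
    [35.5, -71.8, -8, 1.8],
    [35.5, -71.8, -8, 1.8],
    [35.5, -71.8, -8, 1.8],
  ],
  jaw=7,
)

```text
t: 1.3
tcp_pos: [0.4292, 0.1176, 0.1717]
eef_rot: [-3.141, -0.0, -0.214]
wrist_force: [1.6, 0.9, 0.8]
gripper_width: 0.0696
gripper_force: 0.0
```

>>> carry_out(
  increments=[
    [8.9, -18, -3, 0.2],
    [8.9, -18, -3, 0.2],
    [8.9, -18, -3, 0.2],
    [8.9, -18, -3, 0.2],
    [8.9, -18, -3, 0.2],
    [8.9, -18, -3, 0.2],
    [8.9, -18, -3, 0.2],
  ],
)

```text
t: 2.0
tcp_pos: [0.5174, -0.0602, 0.1415]
eef_rot: [3.142, 0.001, -0.211]
wrist_force: [-0.3, 0.1, -0.4]
gripper_width: 0.0701
gripper_force: 0.0
```

```bash
python3 - <<'E'
from h import *
c=shot('wrist'); save(c,'w1.png'); print(c['s']['tcp_pos'],c['s']['eef_rot'],c['s']['qpos'],c['f'])
P=cloud(c); Z=P[...,2]
m=(Z>.035)&(Z<.045)&(P[...,0]<.56)&(P[...,0]>.45)&(abs(P[...,1]+.06)<.06)
q=P[m]; print(cv2.minAreaRect((q[:,:2]*1000).astype(np.float32)),m.sum())
m=(Z>.007)&(Z<.045)&(P[...,0]<.56)&(P[...,0]>.35)&(abs(P[...,1]+.05)<.06)
q=P[m]; print(cv2.minAreaRect((q[:,:2]*1000).astype(np.float32)),m.sum())
E
```

```text
[ 0.51744918 -0.06016688  0.14151389] [ 3.14153820e+00  5.10901130e-04 -2.11111809e-01] [ 2.61157017e-01  1.86325984e-01 -4.49051827e-01 -2.28431805e-04
 -9.35898277e-01  1.09866304e+00] 371.64829954431775
((520.22021484375, -63.04096221923828), (35.81789016723633, 44.56492614746094), 77.6650161743164) 3184
((461.112548828125, -50.23920822143555), (36.64470672607422, 165.9104461669922), 77.73287200927734) 7907
```

View pics/w1.png

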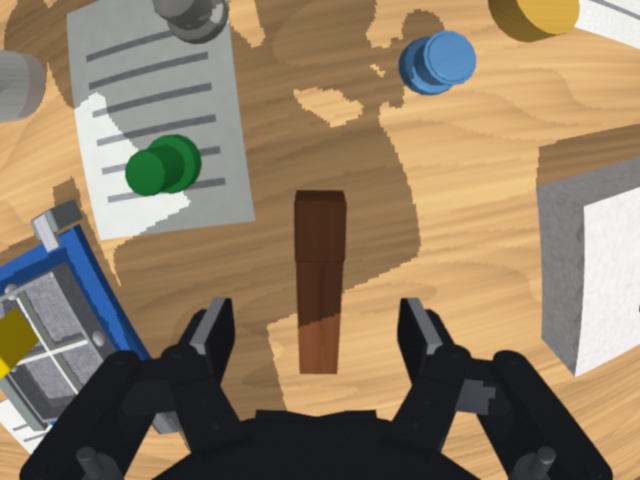

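The wrist view shows the wedge below the tool, block at px (320,225). The wrist measurement agrees with the top view to about 1 mm. I descend and grip.

>>> carry_out(
  increments=[
    [0.25, -0.3, -5, 0],
    [0.25, -0.3, -10, 0],
    [0.25, -0.3, -13.3, 0],
    [0.25, -0.3, -13.3, 0],
    [0.25, -0.3, -13.3, 0],
  ],
)

```text
t: 2.55
tcp_pos: [0.5207, -0.0624, 0.0095]
eef_rot: [3.141, 0.0, -0.208]
wrist_force: [0.2, -0.5, 0.9]
gripper_width: 0.0701
gripper_force: 0.0
```

>>> carry_out(
  increments=[
    [0, 0, 0, 0],
    [0, 0, 0, 0],
    [0, 0, 0, 0],
    [0, 0, 0, 0],
    [0, 0, 0, 0],
  ],
  jaw=2.5,
  force=100,
)

```text
t: 3.05
tcp_pos: [0.5218, -0.063, 0.011]
eef_rot: [-3.14, -0.004, -0.21]
wrist_force: [-3.7, 3.1, 10.5]
gripper_width: 0.0341
gripper_force: 98.8
```

>>> carry_out(
  increments=[
    [0, 0, 1, 0],
    [0, 0, 1.5, -8],
    [-1, -0.5, 1.5, -16],
    [-2, -1, 1.5, -24],
    [-3.3, -1, 1.5, -32],
    [-3.3, -1, 1.5, -40],
    [-3.3, -1, 1.5, -48],
    [-3.3, -1, 1.5, -56],
    [-3.3, -1, 1.5, -64],
    [-3.3, -1, 1.5, -70],
    [-3.3, -1, 1.5, -70],
    [-3.3, -1, 1.5, -70],
  ],
)

```text
t: 4.25
tcp_pos: [0.4876, -0.0735, 0.0244]
eef_rot: [-3.141, 0.0, -1.43]
wrist_force: [0.5, 0.2, -1.1]
gripper_width: 0.0343
gripper_force: 99.5
```

```bash
cat > st.py <<'E'
from h import *
import sys
def clean(P,a,b,cen,r): return (P[...,2]>a)&(P[...,2]<b)&(np.hypot(P[...,0]-cen[0],P[...,1]-cen[1])<r)
for n in ['top','wrist']:
    c=shot(n); P=cloud(c); save(c,n+'_st.png')
    hsv=cv2.cvtColor(c['img'],cv2.COLOR_RGB2HSV)
    for cen in [(.568,.161),(.345,.134)]:
        m=clean(P,.037,.043,cen,.03)&(hsv[...,1]<90)
        q=P[m]
        if len(q)>20: print(n,'post',len(q),cv2.minAreaRect((q[:,:2]*1000).astype(np.float32)))
    br=(hsv[...,0]<14)&(hsv[...,1]>120)
    m=br&(P[...,2]>.012)&(P[...,2]<.07)&(np.hypot(P[...,0]-.49,P[...,1]+.07)<.15)
    n_,l,s_,_=cv2.connectedComponentsWithStats(m.astype(np.uint8)); i=1+s_[1:,4].argmax(); q=P[l==i]
    print(n,'wedge',len(q),cv2.minAreaRect((q[:,:2]*1000).astype(np.float32)),np.percentile(q[:,2],[1,99]))
s=c['s'];print(s['tcp_pos'],s['eef_rot'])
E
python3 st.py
```

```text
top post 171 ((568.2095336914062, 160.94842529296875), (30.997791290283203, 29.383934020996094), 7.826217174530029)Traceback (most recent call last):
  File "st.py", line 13, in <module>
    n_,l,s_,_=cv2.connectedComponentsWithStats(m.astype(np.uint8)); i=1+s_[1:,4].argmax(); q=P[l==i]
                                                                        ~~~~~~~~~~~~~~~^^
ValueError: attempt to get argmax of an empty sequence
```

```bash
python3 - <<'E'
from h import *
d=np.load('/tmp/top0.npz');P=d['P'];img=d['img'];hsv=cv2.cvtColor(img,cv2.COLOR_RGB2HSV)
m=np.zeros(P.shape[:2],bool); m[250:400,120:275]=1
b=m&(hsv[...,0]>105)&(hsv[...,0]<125)&(hsv[...,1]>120)&np.isfinite(P[...,2])&(P[...,2]>.012)&(P[...,2]<.04)
q=P[b]; 
print('plat',cv2.minAreaRect((q[:,:2]*1000).astype(np.float32)))
th=np.radians(7.4);R=np.array([[np.cos(th),np.sin(th)],[-np.sin(th),np.cos(th)]])
A=np.c_[q,np.ones(len(q))][:,[0,1,3]];co=np.linalg.lstsq(A,q[:,2],rcond=None)[0];print('slope',co,np.degrees(np.arctan2(co[1],co[0])))
l=((P[...,:2]-[.4515,.2318])@R.T)*1000
res=P[...,2]-(P[...,0]*co[0]+P[...,1]*co[1]+co[2])
w=m&(res>.021)&(res<.029)&(abs(l[...,0])<85)&(abs(l[...,1])<85)
# outer wall: lines
n=0
for ax in (0,1):
  for sg in (-1,1):
    s=w&(l[...,ax]*sg>60)&(l[...,ax]*sg<85)&(abs(l[...,1-ax])<60)
    p=l[s]; 
    if len(p)>15:
        k=np.polyfit(p[:,1-ax],p[:,ax],1); print(ax,sg,len(p),k.round(3),np.degrees(np.arctan(k[0])))
pl=l[b]; print(np.nanpercentile(pl,[.3,99.7],axis=0))
E
```

```text
plat ((452.1636047363281, 231.87100219726562), (197.36851501464844, 199.76409912109375), 7.561786651611328)
slope [-0.00914451  0.06365455  0.01507414] 98.17508656253227
0 -1 159 [-4.0000e-03 -7.3166e+01] -0.2337184411045053
0 1 147 [-1.0000e-03  7.2385e+01] -0.0721896680326582
1 -1 151 [ 3.0000e-03 -7.5055e+01] 0.17896683758319387
1 1 173 [1.0000e-03 7.0435e+01] 0.07453131059584905
[[-97.45835108 -99.29701547]
 [ 98.91304369  99.53681893]]
```

>>> carry_out(
  increments=[
    [0.4, 0.5, -0.5, -0.3],
    [0.3, 1.5, -1.1, -0.3],
    [0.2, 2, -1.3, -0.3],
    [0.2, 2, -1.3, -0.3],
    [0.2, 2, -1.3, -0.3],
  ],
)

```text
t: 4.8
tcp_pos: [0.4904, -0.053, 0.011]
eef_rot: [-3.14, -0.001, -1.436]
wrist_force: [1.1, -2.6, 5.9]
gripper_width: 0.0343
gripper_force: 100.6
```

>>> carry_out(
  increments=[
    [-0.1, 1, 0, 0],
    [-0.3, 2, 0, 0],
    [-0.45, 3, 0, 0],
    [-0.6, 4, 0, 0],
    [-0.7, 5, 0, 0],
    [-0.8, 6, 0, 0],
    [-1.0, 7, 0, 0],
    [-1.1, 8, 0, 0],
    [-1.2, 8.7, 0, 0],
    [-1.3, 9.5, 0, 0],
    [-1.4, 10, 0, 0],
    [-1.4, 10, 0, 0],
  ],
)

```text
t: 6.0
tcp_pos: [0.4746, 0.0455, 0.011]
eef_rot: [3.14, -0.002, -1.436]
wrist_force: [-0.3, -12.7, 12.2]
gripper_width: 0.0345
gripper_force: 101.4
```

>>> carry_out(
  increments=[
    [-0.1, 0.8, 0, 0],
    [-0.2, 1.6, 0, 0],
    [-0.3, 2.4, 0, 0],
    [-0.4, 3.2, 0, 0],
    [-0.5, 3.8, 0, 0],
    [-0.5, 3.8, 0, 0],
  ],
)

```text
t: 6.6
tcp_pos: [0.4693, 0.0831, 0.0109]
eef_rot: [3.139, -0.003, -1.436]
wrist_force: [-0.9, -12.2, 14.0]
gripper_width: 0.0349
gripper_force: 101.7
```

>>> carry_out(
  increments=[
    [0, 0.3, 0, 0],
    [-0.1, 0.5, 0, 0],
    [-0.1, 0.7, 0, 0],
    [-0.1, 0.7, 0, 0],
  ],
)

```text
t: 7.0
tcp_pos: [0.4681, 0.0853, 0.0109]
eef_rot: [3.136, -0.008, -1.437]
wrist_force: [16.3, -47.0, 12.8]
gripper_width: 0.0348
gripper_force: 101.6
```

>>> carry_out(
  increments=[
    [0, 0.2, 0, 0],
    [0, 0.2, 0, 0],
  ],
)

```text
t: 7.2
tcp_pos: [0.4678, 0.0857, 0.0109]
eef_rot: [3.135, -0.01, -1.438]
wrist_force: [20.3, -56.8, 15.5]
gripper_width: 0.0344
gripper_force: 101.7
```

>>> carry_out(
  increments=[
    [0.1, -0.3, 0, 0],
    [0.1, -0.5, 0, 0],
    [0.1, -0.5, 0, 0],
    [0.1, -0.5, 5, 0],
    [0.1, -0.5, 10, 0],
    [0.1, -0.5, 15, 0],
    [0.1, -0.5, 15, 0],
  ],
  jaw=7,
)

```text
t: 7.9
tcp_pos: [0.474, 0.0913, 0.1675]
eef_rot: [-3.13, 0.004, -1.435]
wrist_force: [0.8, 0.0, -0.5]
gripper_width: 0.0699
gripper_force: 0.0
```

```bash
python3 - <<'E'
from h import *
s=robot.get_state();print(s['tcp_pos'],s['eef_rot'],s['wrist_force'])
for n in ['scene','top']:
    c=shot(n); save(c,n+'1.png'); P=cloud(c)
    hsv=cv2.cvtColor(c['img'],cv2.COLOR_RGB2HSV)
    b=(hsv[...,0]>105)&(hsv[...,0]<125)&(hsv[...,1]>120)&(P[...,2]>.012)&(P[...,2]<.045)&(np.hypot(P[...,0]-.452,P[...,1]-.232)<.15)
    q=P[b]
    co=np.linalg.lstsq(np.c_[q[:,:2],np.ones(len(q))],q[:,2],rcond=None)[0]; print(n,len(q),'slope',co[:2], 'z',np.percentile(q[:,2],[5,50,95]))
E
```

```text
[0.47396911 0.0912934  0.16745056] [-3.13034552  0.00382198 -1.43494276] [ 0.79498174  0.03767834 -0.46629277]
scene 2801 slope [-0.00890152 -0.00586395] z [0.02561097 0.03362028 0.03551714]
top 435 slope [ 0.00324724 -0.00386032] z [0.03024206 0.03290946 0.03602524]
```

View pics/scene1.png

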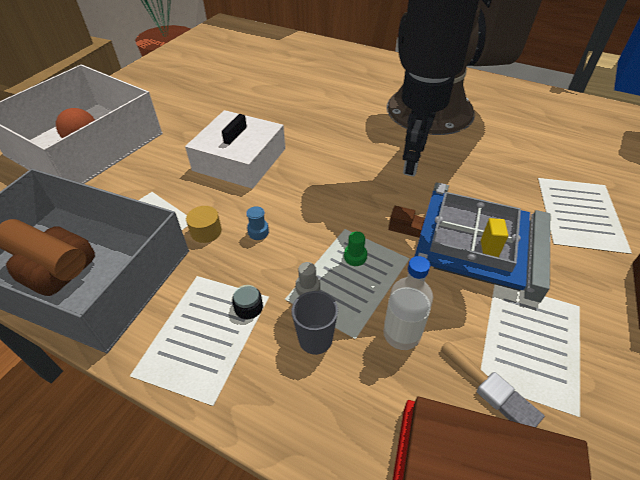

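The platform is level and the wedge is in; nothing else has moved. The yellow block shows at px (494,237). I go above it next.

>>> carry_out(
  increments=[
    [0.5, 5, 0, 7],
    [0.5, 10, 0, 13.5],
    [0.5, 14, 0, 13.5],
    [0.5, 17.3, 0, 13.5],
    [0.5, 17.3, 0, 13.5],
    [0.5, 17.3, 0, 13.5],
    [0.5, 17.3, 0, 13.5],
  ],
  jaw=7.5,
)

```text
t: 8.7
tcp_pos: [0.4746, 0.2608, 0.1595]
eef_rot: [3.139, -0.001, -1.202]
wrist_force: [-0.1, -0.6, -0.6]
gripper_width: 0.0749
gripper_force: 0.0
```

```bash
python3 - <<'E'
from h import *
c=shot('wrist'); s=c['s']; print(s['tcp_pos'],s['eef_rot']); save(c,'w2.png'); P=cloud(c)
hsv=cv2.cvtColor(c['img'],cv2.COLOR_RGB2HSV)
m=(P[...,2]>.09)&(P[...,2]<.102)&(hsv[...,0]>18)&(hsv[...,0]<35)&(hsv[...,1]>120)
q=P[m]; print(len(q)); 
if len(q): print(cv2.minAreaRect((q[:,:2]*1000).astype(np.float32)),np.median(q[:,2]))
b=(hsv[...,0]>105)&(hsv[...,0]<125)&(hsv[...,1]>120)&(P[...,2]>.012)&(P[...,2]<.045)&(np.hypot(P[...,0]-.452,P[...,1]-.232)<.15)
q=P[b]; print(len(q),np.linalg.lstsq(np.c_[q[:,:2],np.ones(len(q))],q[:,2],rcond=None)[0][:2] if len(q) else 0)
E
```

```text
[0.474599   0.26084245 0.15946662] [ 3.13935869e+00 -8.58966987e-04 -1.20203564e+00]
3370
((479.374755859375, 265.76458740234375), (43.43352127075195, 29.753297805786133), 21.453771591186523) 0.0960508719455718
17361 [ 0.00028654 -0.00073411]
```

>>> carry_out(
  increments=[
    [0.5, 0.5, -3, 0.3],
    [0.5, 0.5, -6, 0.3],
    [0.5, 0.5, -9, 0.3],
    [0.5, 0.5, -9, 0.3],
  ],
)

```text
t: 9.15
tcp_pos: [0.4783, 0.2635, 0.0672]
eef_rot: [3.135, -0.003, -1.199]
wrist_force: [-1.6, 1.0, -0.0]
gripper_width: 0.0751
gripper_force: 0.0
```

>>> carry_out(
  increments=[
    [0, 0, 0, 0],
    [0, 0, 0, 0],
    [0, 0, 0, 0],
    [0, 0, 0, 0],
    [0, 0, 2, 0],
    [0, 0, 6, 0],
    [0, 0, 10, 0],
    [0, 0, 10, 0],
  ],
  jaw=3,
  force=50,
)

```text
t: 9.95
tcp_pos: [0.483, 0.2687, 0.1773]
eef_rot: [-3.131, 0.004, -1.196]
wrist_force: [0.1, 0.9, 0.0]
gripper_width: 0.0428
gripper_force: 51.3
```

>>> carry_out(
  increments=[
    [-1, -38.6, 0, 0],
    [-1, -38.6, 0, 0],
    [-1, -38.6, 0, 0],
    [-1, -38.6, 0, 0],
    [-1, -38.6, 0, 0],
    [-1, -38.6, 0, 0],
    [-1, -38.6, 0, 0],
    [-1, -38.6, 0, 0],
    [-1, -38.6, -5, 0],
    [-1, -38.6, -10, 0],
    [-1, -38.6, -12, 0],
    [-1, -38.6, -12, 0],
  ],
)

```text
t: 11.15
tcp_pos: [0.468, -0.1199, 0.0482]
eef_rot: [3.136, 0.002, -1.198]
wrist_force: [0.3, -0.1, -0.4]
gripper_width: 0.0429
gripper_force: 51.2
```

>>> carry_out(
  increments=[
    [0, 0, 0, 0],
    [0, 0, 0, 0],
  ],
)

```text
t: 11.35
tcp_pos: [0.4719, -0.1193, 0.0524]
eef_rot: [-3.139, -0.001, -1.196]
wrist_force: [0.5, -0.8, -0.1]
gripper_width: 0.0432
gripper_force: 51.2
```

>>> carry_out(
  increments=[
    [0, 0, -0.7, 0],
    [0, 0, -1.4, 0],
    [0, 0, -1.7, 0],
    [0, 0, -1.7, 0],
    [0, 0, -1.7, 0],
  ],
)

```text
t: 11.85
tcp_pos: [0.4718, -0.1197, 0.0375]
eef_rot: [-3.139, -0.002, -1.195]
wrist_force: [-12.5, 3.9, 47.0]
gripper_width: 0.0431
gripper_force: 59.0
```

>>> carry_out(
  increments=[
    [0, 0, 0.5, 0],
    [0, 0, 0.5, 0],
    [0, 0, 0.5, 0],
  ],
)

```text
t: 12.15
tcp_pos: [0.4703, -0.1194, 0.0385]
eef_rot: [-3.141, 0.0, -1.197]
wrist_force: [-0.3, 0.4, -1.1]
gripper_width: 0.0428
gripper_force: 53.1
```

>>> carry_out(
  increments=[
    [0, 0, 0, 0],
    [0, 0, 0, 0],
    [0, 0, 0, 0],
    [0, 0, 5, 0],
    [0, 0, 10, 0],
    [0, 0, 14, 0],
    [0, 0, 14, 0],
    [0, 0, 14, 0],
  ],
  jaw=7,
)

```text
t: 12.95
tcp_pos: [0.4708, -0.1193, 0.1795]
eef_rot: [-3.139, -0.0, -1.197]
wrist_force: [0.2, -0.1, -0.5]
gripper_width: 0.07
gripper_force: 0.0
```

```bash
cat > look.py <<'E'
from h import *
c=shot('top'); P=cloud(c);Z=P[...,2]; hsv=cv2.cvtColor(c['img'],cv2.COLOR_RGB2HSV)
H,S,V=cv2.split(hsv)
def rep(n,m):
    k,l,st,ce=cv2.connectedComponentsWithStats(m.astype(np.uint8))
    for i in range(1,k):
        if st[i,4]>40:
            q=P[l==i];r=cv2.minAreaRect((q[:,:2]*1000).astype(np.float32)); print(n,st[i,4],np.round(r[0]),np.round(r[1]),round(r[2],1),np.percentile(q[:,2],[5,95]).round(3))
t=(Z>.05)&(Z<.07)&(P[...,0]<.76)&(P[...,1]<.12)&(P[...,1]>-.25)
rep('yellow',t&(H>18)&(H<35)&(S>110)); rep('blue',t&(H>98)&(H<125)&(S>90)); rep('grey',t&(S<70)); rep('green',t&(H>45)&(H<85)&(S>90))
rep('wood',(Z>.034)&(Z<.046)&(H<15)&(S>110)&(P[...,0]<.6)&(P[...,1]>-.1)&(P[...,1]<.13))
rep('lid',(Z>.064)&(Z<.076)&(S<70)&(P[...,1]<-.24)&(P[...,0]<.54))
s=robot.get_state();print(s['tcp_pos'],s['eef_rot'],s['qpos'][5],s['t'])
E
python3 look.py
```

```text
blue 225 [ 621. -165.] [32. 31.] 69.3 [0.057 0.064]
grey 49 [752.  52.] [10. 47.] 3.2 [0.052 0.068]
grey 216 [696.  -8.] [31. 29.] 1.1 [0.055 0.063]
green 218 [589.  38.] [29. 31.] 48.0 [0.057 0.064]
lid 3731 [ 432. -344.] [166. 168.] 4.1 [0.066 0.072]
[ 0.46996981 -0.11939703  0.17831881] [ 3.14158712e+00  4.36661166e-04 -1.19725131e+00] 0.21629516660683426 13.0
```

>>> carry_out(
  increments=[
    [15, -4.7, 0, 0],
    [15, -4.7, 0, 0],
    [15, -4.7, 0, 0],
    [15, -4.7, 0, 0],
    [15, -4.7, -5, 0],
    [15, -4.7, -10, 0],
    [15, -4.7, -14, 0],
    [15, -4.7, -14.5, 0],
    [15, -4.7, -14.5, 0],
    [15, -4.7, -14.5, 0],
  ],
)

```text
t: 14.0
tcp_pos: [0.6216, -0.1666, 0.0353]
eef_rot: [-3.14, -0.001, -1.196]
wrist_force: [-0.4, 0.2, 0.9]
gripper_width: 0.0699
gripper_force: 0.0
```

>>> carry_out(
  increments=[
    [0, 0, 0, 0],
    [0, 0, 0, 0],
    [0, 0, 0, 0],
    [0, 0, 0, 0],
    [0, 0, 0, 0],
  ],
  jaw=2,
  force=50,
)

```text
t: 14.5
tcp_pos: [0.6211, -0.1666, 0.0355]
eef_rot: [-3.14, -0.001, -1.197]
wrist_force: [-2.0, -0.3, 6.7]
gripper_width: 0.0308
gripper_force: 48.9
```

>>> carry_out(
  increments=[
    [0, 0, 4, 0],
    [0, 0, 9, 0],
    [-3, 5, 12, 0],
    [-20, 35.8, 12, 0],
    [-20, 35.8, 12, 0],
    [-20, 35.8, 12, 0],
    [-20, 35.8, 12, 0],
    [-20, 35.8, 12, 0],
    [-20, 35.8, 12, 0],
    [-20, 35.8, 12, 0],
    [-20, 35.8, 12, 0],
    [-20, 35.8, 12, 0],
  ],
)

```text
t: 15.7
tcp_pos: [0.4193, 0.1936, 0.1544]
eef_rot: [-3.14, 0.001, -1.193]
wrist_force: [0.2, -0.1, -1.8]
gripper_width: 0.0302
gripper_force: 50.2
```

>>> carry_out(
  increments=[
    [0, 0, 0, 0],
    [0, 0, 0, 0],
    [0, 0, 0, 0],
  ],
)

```text
t: 16.0
tcp_pos: [0.4207, 0.1906, 0.1536]
eef_rot: [3.141, -0.0, -1.199]
wrist_force: [-0.1, 0.2, -1.6]
gripper_width: 0.0305
gripper_force: 50.2
```

>>> carry_out(
  increments=[
    [0, 0, -3, 0],
    [0, 0, -6, 0],
    [0, 0, -7.6, 0],
    [0, 0, -8, 0],
    [0, 0, -8.3, 0],
    [0, 0, -8.3, 0],
    [0, 0, -8.3, 0],
  ],
)

```text
t: 16.7
tcp_pos: [0.4209, 0.1918, 0.0715]
eef_rot: [-3.14, 0.001, -1.197]
wrist_force: [0.8, 0.5, -0.9]
gripper_width: 0.031
gripper_force: 50.2
```

>>> carry_out(
  increments=[
    [0, 0, -0.2, 0],
    [0, 0, -0.2, 0],
  ],
)

```text
t: 16.9
tcp_pos: [0.4209, 0.192, 0.0695]
eef_rot: [-3.14, 0.001, -1.197]
wrist_force: [-0.5, -0.9, 2.7]
gripper_width: 0.0304
gripper_force: 50.5
```

>>> carry_out(
  increments=[
    [0, 0, 0, 0],
    [0, 0, 0, 0],
    [0, 0, 0, 0],
    [0, 0, 3, 0],
    [0, 0, 7, 0],
    [0, 0, 11, 0],
    [0, 0, 11, 0],
  ],
  jaw=6,
)

```text
t: 17.6
tcp_pos: [0.4229, 0.1935, 0.184]
eef_rot: [-3.133, 0.003, -1.196]
wrist_force: [0.0, 0.4, -0.7]
gripper_width: 0.0603
gripper_force: 0.0
```

```bash
python3 - <<'E'
from h import *
c=shot('wrist'); s=c['s']; print(s['tcp_pos'],s['eef_rot']); save(c,'w3.png'); P=cloud(c);Z=P[...,2]
hsv=cv2.cvtColor(c['img'],cv2.COLOR_RGB2HSV)
m=(Z>.08)&(Z<.102)&(hsv[...,0]>98)&(hsv[...,0]<125)&(hsv[...,1]>90)
q=P[m]; print(len(q),cv2.minAreaRect((q[:,:2]*1000).astype(np.float32)),np.percentile(q[:,2],[5,95]))
E
```

```text
[0.42287591 0.1934823  0.18401579] [-3.13282945e+00  2.74644998e-03 -1.19595341e+00]
2133 ((420.4852600097656, 191.84288024902344), (34.525909423828125, 35.450035095214844), 28.484426498413086) [0.09332365 0.09712656]
```

>>> carry_out(
  increments=[
    [27.5, -20, 0, 0],
    [27.5, -20, 0, 0],
    [27.5, -20, 0, 0],
    [27.5, -20, 0, 0],
    [27.5, -20, 0, 0],
    [27.5, -20, 0, 0],
    [27.5, -20, 0, 0],
    [27.5, -20, 0, 0],
    [27.5, -20, 0, 0],
    [27.5, -20, 0, 0],
  ],
)

```text
t: 18.65
tcp_pos: [0.6944, -0.0082, 0.1776]
eef_rot: [3.14, 0.001, -1.197]
wrist_force: [-0.2, 0.3, -0.1]
gripper_width: 0.06
gripper_force: 0.0
```

```bash
python3 - <<'E'
from h import *
c=shot('wrist'); s=c['s']; print(s['tcp_pos'],s['eef_rot']); save(c,'w4.png'); P=cloud(c);Z=P[...,2]
hsv=cv2.cvtColor(c['img'],cv2.COLOR_RGB2HSV)
m=(Z>.057)&(Z<.067)&(hsv[...,1]<80)&(np.hypot(P[...,0]-.69,P[...,1]+.01)<.09)
k,l,st,ce=cv2.connectedComponentsWithStats(m.astype(np.uint8))
for i in range(1,k):
    if st[i,4]>200:
        q=P[l==i]; print(ce[i],len(q),cv2.minAreaRect((q[:,:2]*1000).astype(np.float32)),np.percentile(q[:,2],[5,95]))
E
```

```text
[ 0.6944391  -0.00821912  0.17760529] [ 3.13982561e+00  5.13061595e-04 -1.19689320e+00]
[312.29369108 227.0688905 ] 1379 ((697.1544189453125, -8.060791015625), (30.411388397216797, 30.38553810119629), 22.328935623168945) [0.05939494 0.06314997]
```

>>> carry_out(
  increments=[
    [0.2, 0, -5, 0],
    [0.2, 0, -10, 0],
    [0.2, 0, -14, 0],
    [0.2, 0, -14.4, 0],
    [0.2, 0, -14.4, 0],
    [0.2, 0, -14.4, 0],
  ],
)

```text
t: 19.3
tcp_pos: [0.6991, -0.0078, 0.0377]
eef_rot: [-3.138, -0.001, -1.196]
wrist_force: [0.5, 0.8, 0.1]
gripper_width: 0.0599
gripper_force: 0.0
```

>>> carry_out(
  increments=[
    [0, 0, 0, 0],
    [0, 0, 0, 0],
    [0, 0, 0, 0],
    [0, 0, 0, 0],
    [0, 0, 0, 0],
  ],
  jaw=2,
  force=60,
)

```text
t: 19.8
tcp_pos: [0.6984, -0.0084, 0.0372]
eef_rot: [-3.139, -0.001, -1.197]
wrist_force: [-2.5, 1.5, 6.7]
gripper_width: 0.0302
gripper_force: 58.7
```

>>> carry_out(
  increments=[
    [0, 0, 4, 0],
    [0, 0, 9, 0],
    [-4, 0, 12, 0],
    [-9, 1, 12, 0],
    [-14, 2, 12, 0],
    [-21.5, 28.1, 12, 0],
    [-21.5, 28.1, 12, 0],
    [-21.5, 28.1, 12, 0],
    [-21.5, 28.1, 12, 0],
    [-21.5, 28.1, 12, 0],
    [-21.5, 28.1, 12, 0],
    [-21.5, 28.1, 12, 0],
  ],
)

```text
t: 21.0
tcp_pos: [0.4816, 0.2756, 0.1554]
eef_rot: [-3.14, 0.001, -1.194]
wrist_force: [-0.4, -1.1, -2.2]
gripper_width: 0.0305
gripper_force: 60.3
```

>>> carry_out(
  increments=[
    [0, 0, 0, 0],
    [0, 0, 0, 0],
    [0, 0, 0, 0],
    [0, 0, 0, 0],
  ],
)

```text
t: 21.4
tcp_pos: [0.4827, 0.2716, 0.1548]
eef_rot: [-3.142, 0.0, -1.198]
wrist_force: [-0.0, -0.6, -1.3]
gripper_width: 0.0302
gripper_force: 60.3
```

Floor contact is expected at a TCP z of about 0.071.

>>> carry_out(
  increments=[
    [0, 0, -3, 0],
    [0, 0, -6, 0],
    [0, 0, -7.6, 0],
    [0, 0, -8, 0],
    [0, 0, -8.3, 0],
    [0, 0, -8.3, 0],
    [0, 0, -8.3, 0],
  ],
)

```text
t: 22.1
tcp_pos: [0.4829, 0.2729, 0.0727]
eef_rot: [-3.14, 0.001, -1.197]
wrist_force: [0.2, 1.5, -2.4]
gripper_width: 0.0299
gripper_force: 60.4
```

>>> carry_out(
  increments=[
    [0, 0, -0.15, 0],
    [0, 0, -0.15, 0],
  ],
)

```text
t: 22.3
tcp_pos: [0.4829, 0.273, 0.0712]
eef_rot: [-3.14, 0.001, -1.197]
wrist_force: [-1.2, -0.2, 3.3]
gripper_width: 0.0301
gripper_force: 61.0
```

>>> carry_out(
  increments=[
    [0, 0, 0, 0],
    [0, 0, 0, 0],
    [0, 0, 0, 0],
    [0, 0, 3, 0],
    [0, 0, 7, 0],
    [0, 0, 12, 0],
    [0, 0, 12, 0],
    [0, 0, 12, 0],
  ],
  jaw=6,
)

```text
t: 23.1
tcp_pos: [0.4828, 0.2731, 0.1916]
eef_rot: [-3.139, 0.002, -1.197]
wrist_force: [0.1, -0.4, -1.2]
gripper_width: 0.0598
gripper_force: 0.0
```

```bash
python3 - <<'E'
from h import *
c=shot('wrist'); s=c['s']; print(s['tcp_pos'],s['eef_rot']); save(c,'w5.png'); P=cloud(c);Z=P[...,2]
hsv=cv2.cvtColor(c['img'],cv2.COLOR_RGB2HSV)
m=(Z>.085)&(Z<.102)
k,l,st,ce=cv2.connectedComponentsWithStats(m.astype(np.uint8))
for i in range(1,k):
    if st[i,4]>200:
        q=P[l==i]; print(ce[i],len(q),cv2.minAreaRect((q[:,:2]*1000).astype(np.float32)),np.percentile(q[:,2],[5,95]))
m=(Z>.053)&(Z<.0645)&(hsv[...,1]<90)&(abs(P[...,0]-.452)<.12)&(abs(P[...,1]-.232)<.12)
q=P[m];print('walls',len(q),cv2.minAreaRect((q[:,:2]*1000).astype(np.float32)))
E
```

```text
[0.48282168 0.2731077  0.19164452] [-3.13859984e+00  1.74235983e-03 -1.19703289e+00]
[103.55429864  33.05769231] 884 ((685.3657836914062, 190.37918090820312), (58.380279541015625, 19.694116592407227), 65.28893280029297) [0.08600532 0.1010137 ]
[445.51323015 162.8896655 ] 2003 ((420.72491455078125, 192.57159423828125), (34.902435302734375, 35.36405944824219), 44.82280731201172) [0.09344636 0.09724838]
[317.56317044 235.91775924] 1678 ((482.2275390625, 273.2016906738281), (31.00963592529297, 31.30232810974121), 22.1087646484375) [0.09091222 0.0971005 ]
[ 34.64973958 404.60546875] 768 ((717.0379028320312, 591.3689575195312), (10.479582786560059, 74.21333312988281), 72.1067886352539) [0.0858178 0.1011895]
walls 5830 ((452.263671875, 231.6112060546875), (158.24624633789062, 158.47337341308594), 10.241761207580566)
```

View pics/w5.png

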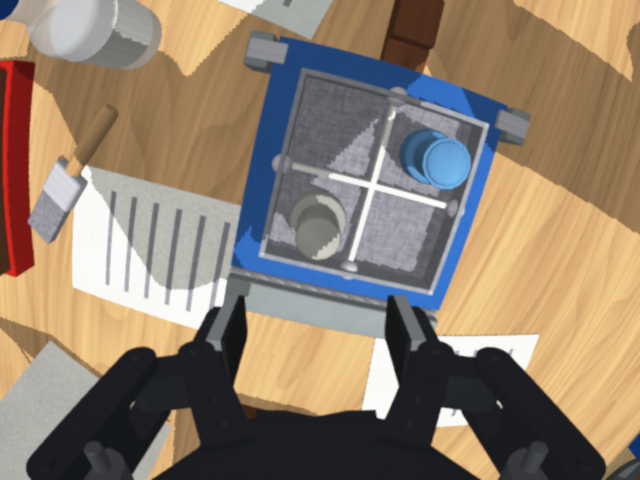

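Both pieces stand upright in their compartments: vase at px (440,160), pestle at (318,225). Next I fetch the lid.

>>> carry_out(
  increments=[
    [-5, -61.7, 0, 72.4],
    [-5, -61.7, 0, 72.4],
    [-5, -61.7, 0, 72.4],
    [-5, -61.7, 0, 72.4],
    [-5, -61.7, 0, 72.4],
    [-5, -61.7, 0, 72.4],
    [-5, -61.7, 0, 72.4],
    [-5, -61.7, 0, 72.4],
    [-5, -61.7, 0, 72.4],
    [-5, -61.7, 0, 72.4],
    [-5, -61.7, 0, 72.4],
    [-5, -61.7, 0, 72.4],
  ],
)

```text
t: 24.35
tcp_pos: [0.4363, -0.2867, 0.1888]
eef_rot: [-3.141, 0.002, 0.067]
wrist_force: [1.2, 0.7, 1.1]
gripper_width: 0.0603
gripper_force: 0.0
```

>>> carry_out(
  increments=[
    [0, 0, 0, 0],
    [0, 0, 0, 0],
  ],
)

```text
t: 24.55
tcp_pos: [0.4362, -0.286, 0.1883]
eef_rot: [-3.14, 0.003, 0.063]
wrist_force: [-0.3, 1.2, 1.1]
gripper_width: 0.0601
gripper_force: 0.0
```

>>> carry_out(
  increments=[
    [-0.4, -3, 0, 0],
    [-0.4, -5.7, 0, 0],
    [-0.4, -5.7, 0, 0],
    [-0.4, -5.7, 0, 0],
  ],
)

```text
t: 24.95
tcp_pos: [0.4335, -0.3409, 0.1893]
eef_rot: [-3.141, 0.001, 0.067]
wrist_force: [0.3, 0.4, 0.6]
gripper_width: 0.0603
gripper_force: 0.0
```

```bash
python3 - <<'E'
from h import *
c=shot('wrist'); s=c['s']; print(s['tcp_pos'],s['eef_rot'],s['qpos']); save(c,'w6.png'); P=cloud(c);Z=P[...,2]
for a,b in [(.098,.108),(.066,.074)]:
    m=(Z>a)&(Z<b)&(np.hypot(P[...,0]-.432,P[...,1]+.344)<.14)
    k,l,st,ce=cv2.connectedComponentsWithStats(m.astype(np.uint8)); i=1+st[1:,4].argmax(); q=P[l==i]; print(ce[i],len(q),cv2.minAreaRect((q[:,:2]*1000).astype(np.float32)),np.percentile(q[:,2],[5,95]))
E
```

```text
[ 0.43348928 -0.34091334  0.18927768] [-3.14063251e+00  1.37639830e-03  6.70191408e-02] [-3.11483221e-01  1.89812977e-01 -3.21733298e-01 -4.39473807e-04
 -1.06088387e+00  1.94951285e+00]
[319.94426752 240.2044586 ] 3140 ((433.1147766113281, -343.2254943847656), (79.7702865600586, 18.086700439453125), 4.1523356437683105) [0.10196421 0.10513075]
[319.10489614 213.62430762] 40440 ((432.09454345703125, -343.5019226074219), (167.5133056640625, 167.11439514160156), 4.178194999694824) [0.06910784 0.07132486]
```

>>> carry_out(
  increments=[
    [0, -0.25, -4, 0.3],
    [0, -0.25, -8, 0.3],
    [0, -0.25, -10.5, 0.3],
    [0, -0.25, -11.1, 0.3],
    [0, -0.25, -11.1, 0.3],
    [0, -0.25, -11.1, 0.3],
  ],
)

```text
t: 25.6
tcp_pos: [0.4347, -0.3444, 0.0806]
eef_rot: [3.141, -0.002, 0.073]
wrist_force: [0.3, 0.5, 0.2]
gripper_width: 0.0602
gripper_force: 0.0
```

>>> carry_out(
  increments=[
    [0, 0, 0, 0],
    [0, 0, 0, 0],
    [0, 0, 0, 0],
    [0, 0, 0, 0],
    [0, 0, 0, 0],
  ],
  jaw=0.8,
  force=100,
)

```text
t: 26.1
tcp_pos: [0.434, -0.3447, 0.0804]
eef_rot: [3.141, -0.001, 0.072]
wrist_force: [-0.9, 1.9, 7.0]
gripper_width: 0.0161
gripper_force: 98.4
```

>>> carry_out(
  increments=[
    [0, 0, 4, 0],
    [0, 0, 8, 0],
    [0, 0, 12, 0],
    [0, 0, 14, 0],
    [1, 10, 14, 3.4],
    [1, 20, 14, 3.4],
    [1, 30, 14, 3.4],
    [1, 30, 14, 3.4],
    [1, 30, 14, 3.4],
    [1, 30, 14, 3.4],
    [1, 30, 14, 3.4],
    [1, 30, 14, 3.4],
  ],
)

```text
t: 27.3
tcp_pos: [0.4432, -0.0431, 0.2192]
eef_rot: [-3.141, 0.0, 0.135]
wrist_force: [-0.3, -0.7, -3.3]
gripper_width: 0.0164
gripper_force: 99.6
```

>>> carry_out(
  increments=[
    [1, 5, 0, 0],
    [1, 10, 0, 0],
    [1, 15, 0, 0],
    [1, 20, 0, 0],
    [1, 24, 0, 0],
    [1, 27.3, 0, 0],
    [1, 27.3, 0, 0],
    [1, 27.3, 0, 0],
    [1, 27.3, 0, 0],
  ],
)

```text
t: 28.2
tcp_pos: [0.4537, 0.2269, 0.2188]
eef_rot: [3.141, 0.001, 0.129]
wrist_force: [0.5, -1.0, -3.3]
gripper_width: 0.0162
gripper_force: 100.0
```

```bash
python3 - <<'E'
from h import *
s=robot.get_state(); print(s['tcp_pos'],s['eef_rot'],s['gripper_width'],s['wrist_force'])
c=shot('top'); P=cloud(c);Z=P[...,2]; save(c,'top2.png')
S=cv2.cvtColor(c['img'],cv2.COLOR_RGB2HSV)[...,1]
m=(Z>.19)&(Z<.225)&(S<70)&(np.hypot(P[...,0]-.452,P[...,1]-.232)<.14)
k,l,st,ce=cv2.connectedComponentsWithStats(m.astype(np.uint8)); i=1+st[1:,4].argmax();q=P[l==i]; print(len(q),cv2.minAreaRect((q[:,:2]*1000).astype(np.float32)),np.percentile(q[:,2],[5,95]))
c=shot('wrist'); save(c,'w7.png')
P=cloud(c);Z=P[...,2]
m=(Z>.19)&(Z<.225)&(np.hypot(P[...,0]-.452,P[...,1]-.232)<.14)
k,l,st,ce=cv2.connectedComponentsWithStats(m.astype(np.uint8)); i=1+st[1:,4].argmax();q=P[l==i]; print(len(q),cv2.minAreaRect((q[:,:2]*1000).astype(np.float32)),np.percentile(q[:,2],[5,95]))
E
```

```text
[0.45372075 0.22686742 0.21883988] [3.14094249e+00 8.79011999e-04 1.29284135e-01] 0.016207882324930686 [ 0.45202911 -1.00347942 -3.30866972]
7486 ((451.6443786621094, 226.6627655029297), (166.19082641601562, 167.3040313720703), 7.429529666900635) [0.20462353 0.20974866]
70933 ((473.27691650390625, 230.01016235351562), (123.87290954589844, 167.2926025390625), 7.4357829093933105) [0.20774503 0.20980229]
```

View pics/w7.png

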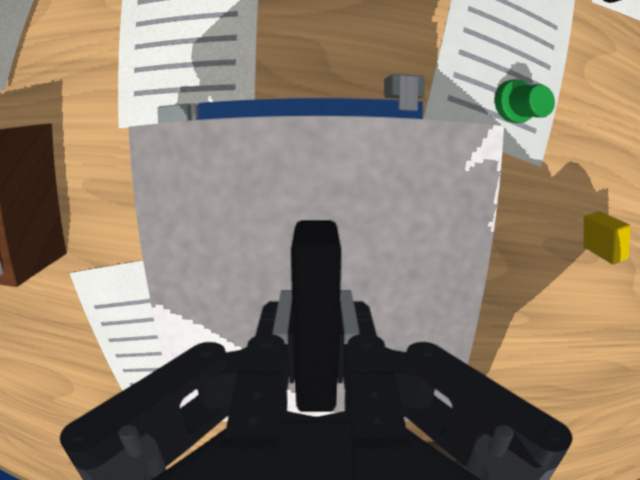

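Lid hangs square over the stand, about 5 mm short in y. The yellow block is upright at px (607,237). I correct and lower.

>>> carry_out(
  increments=[
    [0.05, 0.45, 0, 0],
    [0.05, 0.45, 0, 0],
    [0.05, 0.45, -2, 0],
    [0.05, 0.45, -4, 0],
    [0.05, 0.45, -6, 0],
    [0.05, 0.45, -7, 0],
    [0.05, 0.45, -7, 0],
    [0.05, 0.45, -7, 0],
  ],
)

```text
t: 29.1
tcp_pos: [0.4546, 0.2332, 0.1499]
eef_rot: [-3.142, -0.001, 0.131]
wrist_force: [0.6, -0.6, -3.5]
gripper_width: 0.0159
gripper_force: 100.0
```

```bash
cat > lid.py <<'E'
from h import *
s=robot.get_state(); print(s['tcp_pos'],s['eef_rot'],s['wrist_force'])
lo=s['tcp_pos'][2]-.025
for n in ['top','wrist']:
    c=shot(n); P=cloud(c);Z=P[...,2]; S=cv2.cvtColor(c['img'],cv2.COLOR_RGB2HSV)[...,1]
    m=(Z>lo)&(Z<lo+.027)&(S<70)&(np.hypot(P[...,0]-.452,P[...,1]-.232)<.14)
    k,l,st,ce=cv2.connectedComponentsWithStats(m.astype(np.uint8)); i=1+st[1:,4].argmax();q=P[l==i]
    co=np.linalg.lstsq(np.c_[q[:,:2],np.ones(len(q))],q[:,2],rcond=None)[0]
    r=cv2.minAreaRect((q[:,:2]*1000).astype(np.float32)); cen=np.array(r[0]); th=np.radians(7.5)
    if n=='wrist': w=r[1][0] ; cen=cen-(83.5-w/2)*np.array([np.cos(th),np.sin(th)])
    print(n,len(q),cen.round(1),np.round(r[1],1),round(r[2],2),'z',np.median(q[:,2]).round(4),'slope',co[:2].round(4))
E
python3 lid.py
```

```text
[0.45455623 0.23324443 0.14986395] [-3.14152462e+00 -7.14653116e-04  1.31407180e-01] [ 0.58255855 -0.63274531 -3.53858677]
top 6251 [452.3 233. ] [166.2 167.1] 7.57 z 0.1383 slope [-0.001   0.0044]
wrist 70744 [452.8 233.6] [124.9 167.7] 7.61 z 0.14 slope [0.0002 0.0004]
```

>>> carry_out(
  increments=[
    [0, -0.12, 0, 0],
    [0, -0.12, -0.5, 0],
    [0, -0.12, -1.0, 0],
    [0, -0.12, -1.4, 0],
    [0, -0.12, -1.4, 0],
  ],
)

```text
t: 29.7
tcp_pos: [0.4537, 0.2314, 0.1343]
eef_rot: [3.141, 0.001, 0.131]
wrist_force: [-0.7, -0.4, -2.9]
gripper_width: 0.0161
gripper_force: 100.0
```

>>> carry_out(
  increments=[
    [0, 0, -0.3, 0],
    [0, 0, -0.5, 0],
    [0, 0, -0.7, 0],
    [0, 0, -0.7, 0],
  ],
)

```text
t: 30.1
tcp_pos: [0.4552, 0.2325, 0.1298]
eef_rot: [-3.141, -0.003, 0.132]
wrist_force: [-1.2, -0.0, 6.9]
gripper_width: 0.016
gripper_force: 101.3
```

>>> carry_out(
  increments=[
    [0, 0, -0.3, 0],
    [0, 0, -0.6, 0],
    [0, 0, -0.6, 0],
  ],
)

```text
t: 30.4
tcp_pos: [0.4543, 0.232, 0.1225]
eef_rot: [-3.141, -0.001, 0.131]
wrist_force: [0.6, 0.1, -1.8]
gripper_width: 0.016
gripper_force: 100.3
```

>>> carry_out(
  increments=[
    [0, 0, -0.3, 0],
    [0, 0, -0.6, 0],
    [0, 0, -0.6, 0],
  ],
)

```text
t: 30.7
tcp_pos: [0.4542, 0.232, 0.116]
eef_rot: [-3.141, -0.0, 0.131]
wrist_force: [1.1, -0.5, -3.7]
gripper_width: 0.0163
gripper_force: 99.9
```

Past the catches; home is expected at about 0.114.

>>> carry_out(
  increments=[
    [0, 0, -0.2, 0],
    [0, 0, -0.3, 0],
    [0, 0, -0.3, 0],
  ],
)

```text
t: 31.0
tcp_pos: [0.4541, 0.232, 0.1144]
eef_rot: [-3.141, -0.0, 0.132]
wrist_force: [-7.5, -1.3, 13.4]
gripper_width: 0.0163
gripper_force: 102.4
```

>>> carry_out(
  increments=[
    [0, 0, -0.1, 0],
    [0, 0, -0.1, 0],
  ],
)

```text
t: 31.2
tcp_pos: [0.4541, 0.232, 0.1143]
eef_rot: [-3.141, -0.001, 0.132]
wrist_force: [-12.1, -2.3, 22.8]
gripper_width: 0.0164
gripper_force: 103.8
```

>>> carry_out(
  increments=[
    [0, 0, 0.1, 0],
    [0, 0, 0.1, 0],
    [0, 0, 0.1, 0],
    [0, 0, 0.1, 0],
    [0, 0, 3, 0],
    [0, 0, 7, 0],
    [0, 0, 11, 0],
    [-1, -8, 11, 0],
    [-1, -13, 11, 0],
    [-1, -18, 11, 0],
    [-1, -23, 11, 0],
    [-1, -23, 11, 0],
  ],
  jaw=6,
)

```text
t: 32.4
tcp_pos: [0.4433, -0.0008, 0.2222]
eef_rot: [3.142, -0.0, 0.13]
wrist_force: [0.8, -0.6, -0.4]
gripper_width: 0.0602
gripper_force: 0.0
```

```bash
python3 - <<'E'
from h import *
s=robot.get_state(); print(s['t'],s['tcp_pos'],s['wrist_force'])
for n in ['scene','top']:
    c=shot(n); save(c,n+'9.png'); P=cloud(c);Z=P[...,2]; hsv=cv2.cvtColor(c['img'],cv2.COLOR_RGB2HSV);S=hsv[...,1]
    m=(Z>.095)&(Z<.112)&(S<70)&(np.hypot(P[...,0]-.452,P[...,1]-.232)<.14)
    k,l,st,ce=cv2.connectedComponentsWithStats(m.astype(np.uint8)); i=1+st[1:,4].argmax();q=P[l==i]
    co=np.linalg.lstsq(np.c_[q[:,:2],np.ones(len(q))],q[:,2],rcond=None)[0]
    print(n,len(q),cv2.minAreaRect((q[:,:2]*1000).astype(np.float32)),'z',np.median(q[:,2]),co[:2])
    b=(hsv[...,0]>105)&(hsv[...,0]<125)&(S>120)&(Z>.012)&(Z<.045)&(np.hypot(P[...,0]-.452,P[...,1]-.232)<.15)
    print('plat',np.percentile(P[b][:,2],[5,50,95]))
E
```

```text
32.4 [ 0.44329348 -0.00078563  0.22219493] [ 0.77819294 -0.5526415  -0.42758911]
scene 5528 ((452.6551818847656, 232.0197296142578), (169.87994384765625, 166.187255859375), 7.62319803237915) z 0.10381494087650828 [-0.00718661 -0.00063867]
plat [0.02432606 0.03349184 0.03540673]
top 5807 ((464.43170166015625, 233.38961791992188), (140.82855224609375, 167.12969970703125), 7.827018737792969) z 0.10298064672748308 [-0.00074485  0.00031729]
plat [0.03026208 0.03292659 0.03624716]
```

View pics/scene9.png

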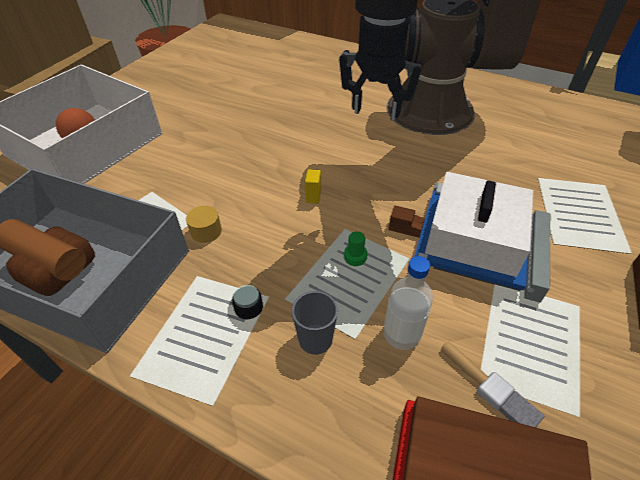

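The lid is home and level: its top is at 104 mm, as it should be. The wedge is in place at px (403,220), the block stands clear at (314,185), and the rest is unmoved. I hand the job in.

```bash
python3 -c "
from workcell import robot
print(robot.close_job())"
```

```text
the job is handed in; nothing more can be done
None
```

The job is done and handed in at about 32 s: the wedge is jammed with the platform level, the yellow block stands clear on the table, the vase and pestle (the only study pieces out) are upright in separate compartments, and the lid is pressed fully home and level.

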